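Release a stuck working mould from its case and hold it up

TASK

Take the upright seam tool from its rack, run its tip slowly and steadily (a few centimetres a second) down in the groove between the mould and its case, along the long side that faces the robot from the robot's left to its right, and put the tool back hanging in its rack. Then break the stuck plaster mould loose by lifting one corner first, while the diagonally opposite corner stays seated, and peel it out of the case. Finish while holding the mould: level, still and over the middle of the ware board, at least 10 cm above the board; leave the bowl, small mould and brush where they are.

Things in the scene. Friction and masses are not known exactly. Their poses are not given: they have to be found in the camera images.
- case: fixed plaster block 180 (x) x 220 (y) x 55 mm high; origin at its underside's centre, x away from the robot, y to its left (yaw within 20 deg). The mould sits in its recess, on a floor 30 mm above the bench. Round the mould runs an open groove 15 mm wide: from the mould's face (x = -60 mm on the near long side) to the rim (x = -75); groove floor 45, rim 55 mm above the bench
- seam_left (a point): point on the groove floor, on the groove's centre line, along the case's long side facing the robot (case x = -67.5 mm), at the robot's left end of the run (case y = +68 mm): where the tool's run starts
- seam_right (a point): the same at the right end of the run (case y = -68 mm): where the run ends, 136 mm from the start in a straight line
- mould: loose tray-shaped plaster shell 120 (x) x 160 (y) x 56 mm high, walls and floor 8 mm, 0.28 kg, seated in the case at the case's yaw; origin at its underside's centre. Its walls stand 31 mm above the case's rim: pinch one from above, firmly (40 N or more). Slip beads grip its short sides: a corner takes about 5 to 10 N to lift and comes free once up about 12 mm; 3 mm play in the recess
- corner_near_left (a point): mould corner: top of the wall, 4 mm in from both outer faces, at mould (-56, +76, 56) mm
- corner_near_right (a point): mould corner, same, at mould (-56, -76, 56) mm
- corner_far_left (a point): mould corner, same, at mould (+56, +76, 56) mm
- corner_far_right (a point): mould corner, same, at mould (+56, -76, 56) mm
- seam_tool: loose upright round tool 140 mm long, 0.06 kg, z along it from the tip up; origin at the tip. Steel tip 5 mm and shank 10 mm thick up to 70 mm, collar 32 mm across from 70 to 78 mm, wooden handle 16 mm across from 78 to 140 mm. It hangs by its collar in the rack's hole
- tool_tip (a point): lower end of the seam tool (its origin)
- tool_grip (a point): point on the axis of the tool's handle, 113 mm above the tip: where to grip
- rack: fixed wooden block 80 x 80 x 80 mm with a 22 mm upright through hole in its middle; origin at the centre of its underside. It stands to the robot's left or right of the case, the ware board on the other side. With the collar seated on the block the tool's tip is 10 mm above the bench
- ware_board: fixed plywood board on two battens, 200 (x) x 220 (y) mm, its top 24 mm above the bench; origin at the centre of its underside
- bowl: terracotta bowl, 130 mm across, 60 mm high, beyond the case: leave alone
- small_mould: small eight-sided plaster mould about 106 mm across, 85 mm high, beyond the case: leave alone
- brush: brush lying on the bench beyond the case: leave alone
Things that resemble listed ones, but are neither listed nor needed, are in the scene too. Leave any pink or yellow look-alike of the mould alone.

How it is judged:
On the way, in this order (a step that is already met when the one before it is completed fails the run):
1. the held tool's tip is down in the groove at the left end of the near long side (x of tool_tip in the frame of case between -0.077 and -0.058 m and z of tool_tip in the frame of case below 0.053 m and contact force between the fingers and seam_tool above 0.5 N and y of tool_tip in the frame of case between 0.056 and 0.09 m), for 0.05 s.
2. the tip has come along the groove to the left part (x of tool_tip in the frame of case between -0.077 and -0.058 m and z of tool_tip in the frame of case below 0.053 m and contact force between the fingers and seam_tool above 0.5 N and y of tool_tip in the frame of case between 0.022 and 0.048 m), for 0.05 s.
3. the tip has come along the groove to the middle (x of tool_tip in the frame of case between -0.077 and -0.058 m and z of tool_tip in the frame of case below 0.053 m and contact force between the fingers and seam_tool above 0.5 N and y of tool_tip in the frame of case between -0.013 and 0.013 m), for 0.05 s.
4. the tip has come along the groove to the right part (x of tool_tip in the frame of case between -0.077 and -0.058 m and z of tool_tip in the frame of case below 0.053 m and contact force between the fingers and seam_tool above 0.5 N and y of tool_tip in the frame of case between -0.048 and -0.022 m), for 0.05 s.
5. the tip has come to the right end of the groove (x of tool_tip in the frame of case between -0.077 and -0.058 m and z of tool_tip in the frame of case below 0.053 m and contact force between the fingers and seam_tool above 0.5 N and y of tool_tip in the frame of case between -0.09 and -0.056 m), for 0.05 s.
6. the tool hangs in its rack again, let go (z of tool_tip in the frame of rack between 0.004 and 0.016 m and horizontal distance between tool_tip and rack below 0.012 m and angle between seam_tool's own z axis and vertical below 0.15 rad and contact force between the fingers and seam_tool below 0.1 N), for 0.2 s.
7. one corner of the mould is gripped and 15 mm up while the diagonally opposite corner has risen less than 6 mm (((z of corner_near_left in the frame of case above 0.101 m and z of corner_far_right in the frame of case below 0.092 m) or (z of corner_near_right in the frame of case above 0.101 m and z of corner_far_left in the frame of case below 0.092 m) or (z of corner_far_left in the frame of case above 0.101 m and z of corner_near_right in the frame of case below 0.092 m) or (z of corner_far_right in the frame of case above 0.101 m and z of corner_near_left in the frame of case below 0.092 m)) and contact force between the fingers and mould above 1 N), for 0.1 s.
At the end, for the whole second after the job is handed in: fingers hold the mould: underside over 120 mm above the bench, centre within 70 mm of the board's centre, tilt under 0.3 rad, under 0.03 m/s, touching nothing else; tool hangs in rack (tip within 12 mm of the axis, 6 mm in height, tilt under 0.15); bowl, small mould, brush within 30 mm (contact force between the fingers and mould above 1 N and z of mould in the frame of ware_board above 0.12 m and horizontal distance between mould and ware_board below 0.07 m and angle between mould's own z axis and vertical below 0.3 rad and linear speed of mould below 0.03 m/s and contact force between mould and case below 0.05 N and contact force between mould and rack below 0.05 N and contact force between mould and seam_tool below 0.05 N and contact force between mould and ware_board below 0.05 N and contact force between mould and bowl below 0.05 N and contact force between mould and small_mould below 0.05 N and contact force between mould and brush below 0.05 N and z of tool_tip in the frame of rack between 0.004 and 0.016 m and horizontal distance between tool_tip and rack below 0.012 m and angle between seam_tool's own z axis and vertical below 0.15 rad and distance of each of bowl, small_mould, brush from where it was at the start of the episode below 0.03 m); the arm keeps its last pose, push and grip.
It fails at once if the tip goes faster than 0.12 m/s along the near groove, between the ends of the run (x of tool_tip in the frame of case between -0.077 and -0.058 m and z of tool_tip in the frame of case between 0.03 and 0.053 m and y of tool_tip in the frame of case between -0.055 and 0.055 m and linear speed of seam_tool above 0.12 m/s).
It fails at once if the bowl, small mould or brush is shifted more than 30 mm (distance of any of bowl, small_mould, brush from where it was at the start of the episode above 0.03 m).
It also fails if it takes over 72 s, if anything falls off the work surface, if the arm or the gripper's body presses on something with over 40 N, if the wrist force passes 120 N, or if a joint passes its speed limit or range.

ROBOT

A 7-joint arm with a two-finger parallel gripper is mounted at the origin on the work surface. World frame = base frame: x ahead of the robot, y to its left, z up, the work surface at z = 0. Lengths are in m, angles in rad, forces in N, time in s.
With the tool pointing down it reaches from about 0.4 to 0.85 m from the base axis. Payload 4.5 kg.
Tool frame: the origin (TCP) lies at the very end of the fingers, on their centre line; the grasp point (between the pads) lies 19 mm behind it (grip_point_offset is the distance from the TCP to the grasp point, in m); z points along the fingers, y is the line along which they close (so a half turn about z gives the same grasp; the last joint's range is limited). The gripper opens to 88 mm and grips with 3 to 60 N. Pads are 18 mm wide; open, the fingers measure 123 mm over their backs; the gripper's body (75 mm by 187 mm) begins 45 mm behind the grasp point.
Start: joints at [-1.082, 0.689, -0.195, 1.565, 0.157, 0.902, -0.215], TCP at [0.275, 0.562, 0.239] pointing down, gripper open.
Joint ranges: [-3.01, 3.01], [-0.46, 2.08], [-1.47, 1.51], [0.13, 2.56], [-1, 4.14], [0.04, 2.09], [-2.66, 2.66]. Speed limits (rad/s): [2.57, 2.57, 3.14, 3.14, 3.14, 3.14, 3.14].

INTERFACE

Orientations are given as a unit quaternion [x, y, z, w].
In Python, from plant import get_state, snapshot, camera_params, finish_job, grip_point_offset gives the robot as it stands.
- The arm moves only by the shell command python3 -m handwheel 'ROWS' [FORCE]. ROWS is a JSON list of rows, 1 to 10 of them, each an object with the fields jaw (the opening from 0.0 (shut) to 1.0 (fully open)), xyz (a list: dx, dy, dz in a scale on which 1.0 is 0.8 m), rot (a list: a rotation vector rx, ry, rz in fractions of the full range, 1 being pi rad); a field left out counts as zero (the opening has to be given); each row is the pose to reach, as a shift and turn from the pose commanded when the command began, along the tool's axes at that moment; what a row does not reach only later rows make up. A row lasts 1/10 s, in which the tool goes at most 0.05 m and 0.15 rad, less where a joint would pass 70% of its speed; a pose out of reach is approached as far as the arm can. The fingers move at their own pace and stop on an object; FORCE is the grip in N (left out, the last holds). Time passes only in rows, so rows that do not move let the fingers close. It prints the time, the measured TCP pose, the force, the opening and the grip force at its end. Shift and turn numbers lie between -1 and 1, and a call with a number outside is refused. Input that does not fit is refused with a message, and nothing moves.
- get_state(): the state, without advancing time (a new reading comes with each control period).
- snapshot(name): name is "side" or "top" or "wrist"; returns (picture, depth): 420x560x3 uint8, red, green, blue; 420x560 float32, m along the optical axis (not along the pixel's ray), 0 where there is no reading.
- camera_params(name): a dict with "fx", "fy", "cx", "cy" (pixels), "rvec" (rotation vector, rad) and "tvec" (3), from world to camera coordinates, as OpenCV has them. Camera axes: x right, y down, z forward; pixel columns grow to the right and rows downward; lengths in m; the calibration is good to about 2 mm. A picture is of the moment at which its call begins: read the wrist's pose just before it. camera_params takes no time and is no camera call; for the wrist camera it gives the pose at the moment of the call.
- finish_job(): hands the job in; it is judged then, once.
The state is a dict: "clock": time; "q": joint angles; "qd": joint speeds; "joint_torque": joint torques, N m; "tool_pos": TCP position; "eef_rot": TCP orientation; "contact_force": force on the tool from outside, world axes, zero at the start; "moment": the same for the moment, N m; "opening": opening from 0.0 (shut) to 1.0 (fully open); "finger_force": force on a finger pad.
Only numpy, scipy, OpenCV 4.12 (cv2) and the standard library are available. Lean on these libraries where they do the work, as an engineer would, in place of code of your own. Each camera call takes 0.05 s, during which the arm holds its last target. There are 200 camera calls.

## Working session

There is one attempt and no reset: what is moved stays moved. The work goes in short steps, Python scripts to look and compute and a shell command to move; the robot and the scene stay as the last step left them, time stands still between calls to the robot, and variables do not carry over. Pictures are saved under pics/ and viewed, at most 10 in all, crops included, and the job is handed in when it is done.

```bash
mkdir -p pics
cat > h.py <<'E'
import numpy as np, cv2
from scipy.spatial.transform import Rotation as R
from plant import *
def cam(n):
    p=camera_params(n); Rm=cv2.Rodrigues(np.array(p["rvec"],float))[0]; return p,Rm,np.array(p["tvec"],float)
def cloud(n):
    c=cam(n); im,d=snapshot(n); p,Rm,t=c
    v,u=np.indices(d.shape); X=np.stack([(u-p["cx"])/p["fx"]*d,(v-p["cy"])/p["fy"]*d,d],-1)
    W=(X-t)@Rm; W[d==0]=np.nan; return im,W
def save(n,im): cv2.imwrite("pics/"+n,cv2.cvtColor(im,cv2.COLOR_RGB2BGR))
E
python3 - <<'E'
from h import *
im,W=cloud("top"); im2,W2=cloud("side"); np.savez("t.npz",im=im,W=W,im2=im2,W2=W2)
save("top.png",im); save("side.png",im2)
s=get_state(); print(s["clock"],s["tool_pos"],s["eef_rot"],R.from_quat(s["eef_rot"]).as_matrix().round(3),grip_point_offset,s["opening"])
E
```

```text
0.1 [0.27432726 0.56095394 0.23798623] [ 2.25414851e-01  9.74262521e-01 -8.16829468e-04 -1.31891536e-04] [[-0.898  0.439 -0.001]
 [ 0.439  0.898 -0.002]
 [-0.    -0.002 -1.   ]] 0.0187 1.0017607832919806
```

View pics/top.png

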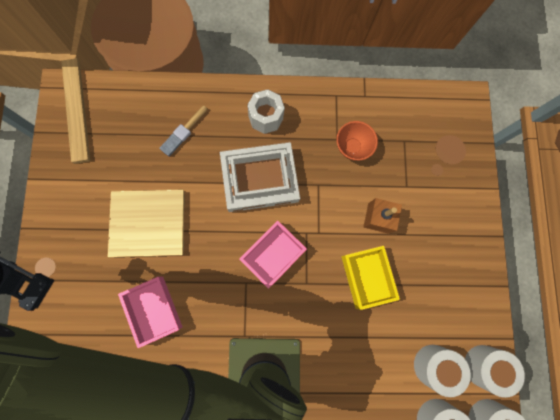

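View pics/side.png

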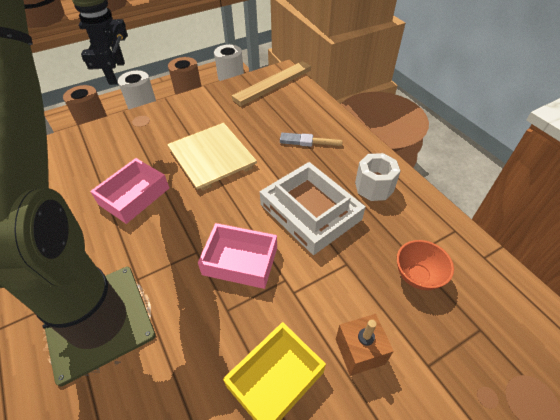

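Top picture: the mould in its case is the white tray at (262,177). Look-alikes are the pink trays at (274,254) and (149,311), and the yellow one at (371,278). The tool stands in the brown rack at (385,216), on the robot's right, and the plywood board is at (147,222), on its left. Next I measure poses and take a close crop.

Run:
```python
from h import *
z=np.load("t.npz"); 
for im,W,tag in((z["im"],z["W"],"top"),(z["im2"],z["W2"],"side")):
    X,Y,Z=W[...,0],W[...,1],W[...,2]
    def rect(m,n):
        l,k=0,None
        num,lab,st,_=cv2.connectedComponentsWithStats(m.astype(np.uint8))
        if num<2: print(tag,n,"none");return
        k=1+st[1:,4].argmax(); P=W[lab==k]
        r=cv2.minAreaRect((P[:,:2]*1000).astype(np.float32)); print(tag,n,st[k,4],"c",np.round(r[0],1),"size",np.round(r[1],1),"ang",round(r[2],2),"z",np.nanmedian(P[:,2]).round(4))
    sat=im.max(-1).astype(int)-im.min(-1)
    px=(X>.35)&(X<.8)
    rect(px&(abs(Z-.086)<.008)&(sat<60)&(abs(Y)<.2)&(X<.64),"mouldtop")
    rect(px&(Z>.035)&(Z<.12)&(abs(Y)<.2)&(sat<60)&(X<.64),"case+mould")
    rect(px&(abs(Z-.08)<.006)&(Y<-.2)&(X>.3),"racktop")
    rect((Z>.09)&(Y<-.2)&(X>.3)&(X<.6)&(Z<.2),"tool>90")
    rect((Z>.135)&(Y<-.2)&(X>.3)&(X<.6)&(Z<.2),"tool>135")
    rect((abs(Z-.024)<.006)&(Y>.12)&(X>.3)&(X<.6),"board")
im=z["im"]; save("c1.png",np.hstack([cv2.resize(im[130:225,205:315],None,fx=4,fy=4,interpolation=2),cv2.resize(im[180:275,350:430],None,fx=4,fy=4,interpolation=2)]))
```

```text
top mouldtop 463 c [583.7  24.3] size [121.3 159.9] ang 9.24 z 0.0853
top case+mould 2530 c [575.3  22.9] size [165.1 220.2] ang 9.08 z 0.053
top racktop 633 c [ 467.  -350.9] size [81.1 81.2] ang 76.35 z 0.0796
top tool>90 69 c [ 466.9 -349.7] size [17.5 14.6] ang 1.88 z 0.1354
top tool>135 35 c [ 466.1 -349.7] size [14.9 13. ] ang 24.92 z 0.1482
top board 4786 c [437.1 363.5] size [200.9 220.7] ang 2.53 z 0.0235
side mouldtop 645 c [584.5  24.2] size [121.  161.8] ang 9.26 z 0.0855
side case+mould 3323 c [573.3  22.1] size [161.9 223.3] ang 8.33 z 0.0555
side racktop 1391 c [ 467.7 -350.6] size [81.4 81.1] ang 76.61 z 0.0802
side tool>90 168 c [ 467.1 -351.4] size [14.8 15.8] ang 64.51 z 0.1347
side tool>135 83 c [ 467.4 -351.2] size [14.1 15.6] ang 55.94 z 0.149
side board 3233 c [438.9 363.8] size [201.7 226.9] ang 2.48 z 0.0244
```

View pics/c1.png

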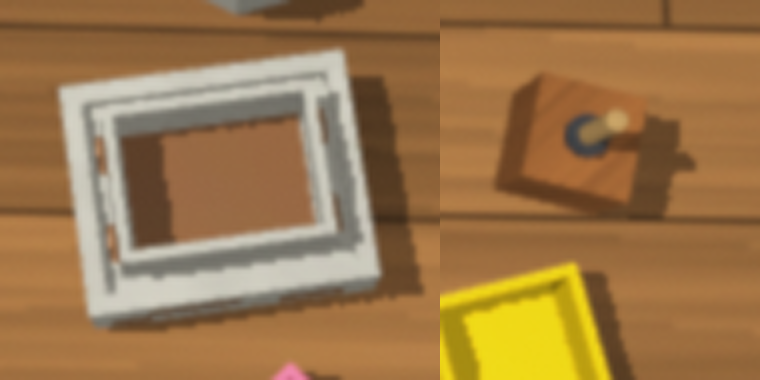

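The crop confirms it: the white plaster tray sits in its grooved case, and the tool hangs by its dark collar in the rack. Now I refine the case pose and compute the first moves.

```bash
cat >> h.py <<'E'
def deltas(*wps):
    s=get_state(); Rm=R.from_quat(s["eef_rot"]).as_matrix(); print("t",round(s["clock"],2),"tcp",np.round(s["tool_pos"],4),"F",np.round(s["contact_force"],1),"open",round(s["opening"],3))
    for w in wps: print(w,"->",((np.array(w)-s["tool_pos"])@Rm).round(4))
E
python3 - <<'E'
from h import *
z=np.load("t.npz"); a=np.deg2rad(9.25); c0=np.array([.584,.0242]); Rc=np.array([[np.cos(a),-np.sin(a)],[np.sin(a),np.cos(a)]])
for im,W in((z["im"],z["W"]),(z["im2"],z["W2"])):
    L=(W[...,:2]-c0)@Rc; Z=W[...,2]
    rim=(Z>.051)&(Z<.059)&(abs(L[...,0])<.11)&(abs(L[...,1])<.13)
    print(cv2.minAreaRect((W[rim][:,:2]*1000).astype(np.float32)))
    # per-edge extents in the case frame
    for ax in(0,1):
        m=rim&(abs(L[...,1-ax])<.07); v=L[...,ax][m]*1000; print(ax,np.percentile(v,[.5,1,99,99.5]).round(1), "inner", v[v<0].max().round(1),v[v>0].min().round(1), "near rim z",np.median(Z[m]).round(4))
deltas((.48,.1,.238),(.467,-.3505,.19),(.467,-.3505,.104))
E
```

```text
((584.1207275390625, 24.354583740234375), (181.64256286621094, 219.85397338867188), 9.379469871520996)
0 [-90.4 -90.3  89.7  89.9] inner -59.2 51.0 near rim z 0.0544
1 [-109.6 -109.5  109.6  109.8] inner -1.0 2.2 near rim z 0.0545
((585.0602416992188, 24.797286987304688), (182.43954467773438, 222.60755920410156), 9.198457717895508)
0 [-89.4 -89.1  91.2  91.7] inner -56.3 51.2 near rim z 0.0553
1 [-110.4 -110.2  110.   110.5] inner -0.5 0.5 near rim z 0.0551
t 0.1 tcp [0.2743 0.561  0.238 ] F [-0.2 -0.4 -0.7] open 1.002
(0.48, 0.1, 0.238) -> [-0.3872 -0.3238  0.0006]
(0.467, -0.3505, 0.19) -> [-0.5734 -0.7341  0.0493]
(0.467, -0.3505, 0.104) -> [-0.5734 -0.734   0.1353]
```

The rows are not in the units I measure in: shifts go in shares of 0.8 m and turns go in shares of pi rad. I convert before sending: -0.387 m / 0.8 = -0.4838, -0.324 m / 0.8 = -0.405.

```bash
python3 -m handwheel '[{"jaw": 0.6,"xyz": [-0.4838,-0.405,0]},{"jaw": 0.6,"xyz": [-0.4838,-0.405,0]},{"jaw": 0.6,"xyz": [-0.4838,-0.405,0]},{"jaw": 0.6,"xyz": [-0.4838,-0.405,0]},{"jaw": 0.6,"xyz": [-0.4838,-0.405,0]},{"jaw": 0.6,"xyz": [-0.4838,-0.405,0]},{"jaw": 0.6,"xyz": [-0.4838,-0.405,0]},{"jaw": 0.6,"xyz": [-0.4838,-0.405,0]},{"jaw": 0.6,"xyz": [-0.4838,-0.405,0]},{"jaw": 0.6,"xyz": [-0.4838,-0.405,0]}]'; python3 -c "
from h import *
deltas((.467,-.3505,.20),(.467,-.3505,.104))"
```

```text
clock: 1.1
tool_pos: [0.4783, 0.1028, 0.2386]
eef_rot: [0.225, 0.974, -0.0, -0.0]
contact_force: [1.5, 0.7, -0.5]
opening: 0.6
finger_force: 0.0
t 1.1 tcp [0.4783 0.1028 0.2386] F [ 1.5  0.7 -0.5] open 0.6
(0.467, -0.3505, 0.2) -> [-0.1889 -0.4122  0.0386]
(0.467, -0.3505, 0.104) -> [-0.1889 -0.4122  0.1346]
```

Scaled: -0.412 m / 0.8 = -0.515, -0.189 m / 0.8 = -0.2363.

```bash
python3 -m handwheel '[{"jaw": 0.6,"xyz": [-0.2363,-0.515,0.0375]},{"jaw": 0.6,"xyz": [-0.2363,-0.515,0.0375]},{"jaw": 0.6,"xyz": [-0.2363,-0.515,0.0375]},{"jaw": 0.6,"xyz": [-0.2363,-0.515,0.0375]},{"jaw": 0.6,"xyz": [-0.2363,-0.515,0.0375]},{"jaw": 0.6,"xyz": [-0.2363,-0.515,0.0375]},{"jaw": 0.6,"xyz": [-0.2363,-0.515,0.0375]},{"jaw": 0.6,"xyz": [-0.2363,-0.515,0.0375]},{"jaw": 0.6,"xyz": [-0.2363,-0.515,0.0375]},{"jaw": 0.6,"xyz": [-0.2363,-0.515,0.0375]}]'
python3 - <<'E'
from h import *
deltas((.467,-.3505,.104))
im,W=cloud("wrist"); save("w1.png",im)
X,Y,Z=W[...,0],W[...,1],W[...,2]
m=(Z>.13)&(Z<.16)&(abs(X-.467)<.04)&(abs(Y+.35)<.04)
print(m.sum(), np.median(W[m],0) if m.sum() else 0)
m=(abs(Z-.08)<.006)&(abs(X-.467)<.08)&(abs(Y+.35)<.08); print(cv2.minAreaRect((W[m][:,:2]*1000).astype(np.float32)))
E
```

```text
clock: 2.1
tool_pos: [0.4637, -0.357, 0.2075]
eef_rot: [0.231, 0.973, -0.002, -0.0]
contact_force: [-0.6, 0.9, -0.4]
opening: 0.599
finger_force: 0.0
t 2.1 tcp [ 0.4637 -0.357   0.2075] F [-0.6  0.9 -0.4] open 0.599
(0.467, -0.3505, 0.104) -> [-0.      0.0078  0.1035]
444 [ 0.4656021  -0.34867923  0.14967839]
((468.0567932128906, -349.5195617675781), (80.2581558227539, 80.52281188964844), 76.34378051757812)
```

View pics/w1.png

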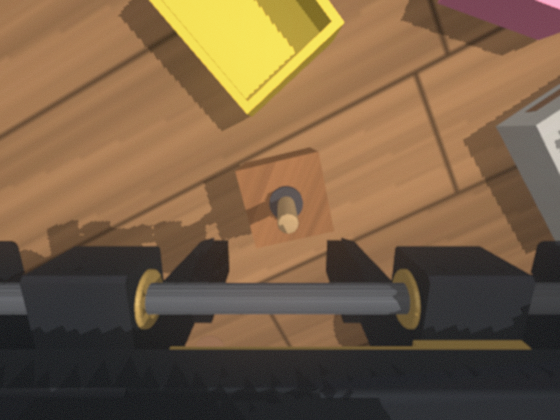

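The wrist view shows the handle top at (288,220), between the open fingers. Settle, then check before going down.

Scaled: 0.02 m / 0.8 = 0.025.

```bash
python3 -m handwheel '[{"jaw": 0.6,"xyz": [0,0,0.025]},{"jaw": 0.6,"xyz": [0,0,0.025]},{"jaw": 0.6,"xyz": [0,0,0.025]},{"jaw": 0.6,"xyz": [0,0,0.025]}]'; python3 -c "
from h import *
deltas((.467,-.3500,.104))"
```

```text
clock: 2.55
tool_pos: [0.4675, -0.3475, 0.1894]
eef_rot: [0.225, 0.974, 0.0, 0.0]
contact_force: [-0.2, -0.8, 0.1]
opening: 0.599
finger_force: 0.0
t 2.55 tcp [ 0.4675 -0.3475  0.1894] F [-0.2 -0.8  0.1] open 0.599
(0.467, -0.35, 0.104) -> [-0.0006 -0.0025  0.0854]
```

Scaled: 0.085 m / 0.8 = 0.1063, 0.075 m / 0.8 = 0.0938.

```bash
python3 -m handwheel '[{"jaw": 0.6,"xyz": [0,-0.0025,0.0375]},{"jaw": 0.6,"xyz": [0,-0.0025,0.0688]},{"jaw": 0.6,"xyz": [0,-0.0025,0.0938]},{"jaw": 0.6,"xyz": [0,-0.0025,0.1063]},{"jaw": 0.6,"xyz": [0,-0.0025,0.1063]},{"jaw": 0,"xyz": [0,-0.0025,0.1063]},{"jaw": 0,"xyz": [0,-0.0025,0.1063]},{"jaw": 0,"xyz": [0,-0.0025,0.1063]},{"jaw": 0,"xyz": [0,-0.0025,0.1063]},{"jaw": 0,"xyz": [0,-0.0025,0.1063]}]' 30; python3 -c "
from h import *
deltas((.467,-.3500,.104))"
```

```text
clock: 3.55
tool_pos: [0.4661, -0.3503, 0.1041]
eef_rot: [0.225, 0.974, -0.0, 0.0]
contact_force: [0.4, -0.3, -0.5]
opening: 0.171
finger_force: 30.4
t 3.55 tcp [ 0.4661 -0.3503  0.1041] F [ 0.4 -0.3 -0.5] open 0.171
(0.467, -0.35, 0.104) -> [-0.0007  0.0007  0.0001]
```

Scaled: -0.11 m / 0.8 = -0.1375, -0.08 m / 0.8 = -0.1.

```bash
python3 -m handwheel '[{"jaw": 0,"xyz": [0,0,-0.025]},{"jaw": 0,"xyz": [0,0,-0.0625]},{"jaw": 0,"xyz": [0,0,-0.1]},{"jaw": 0,"xyz": [0,0,-0.1375]},{"jaw": 0,"xyz": [0,0,-0.1375]},{"jaw": 0,"xyz": [0,0,-0.1375]}]' 40; python3 -c "
from h import *
deltas((.5069,.0807,.214),(.5069,.0807,.142),(.5288,-.0535,.142))"
```

```text
clock: 4.15
tool_pos: [0.4658, -0.3503, 0.214]
eef_rot: [0.226, 0.974, -0.0, 0.0]
contact_force: [-1.0, 0.0, -0.8]
opening: 0.169
finger_force: 40.0
t 4.15 tcp [ 0.4658 -0.3503  0.214 ] F [-1.   0.  -0.8] open 0.169
(0.5069, 0.0807, 0.214) -> [ 1.525e-01  4.052e-01 -2.000e-04]
(0.5069, 0.0807, 0.142) -> [0.1525 0.4052 0.0718]
(0.5288, -0.0535, 0.142) -> [0.0739 0.2943 0.0718]
```

```bash
python3 -m handwheel '[{"jaw": 0,"xyz": [0.0125,0.0325,0]},{"jaw": 0,"xyz": [0.0325,0.0863,0]},{"jaw": 0,"xyz": [0.0538,0.1438,0]},{"jaw": 0,"xyz": [0.075,0.2,0]},{"jaw": 0,"xyz": [0.0975,0.2588,0]},{"jaw": 0,"xyz": [0.1188,0.3163,0]},{"jaw": 0,"xyz": [0.14,0.3725,0]},{"jaw": 0,"xyz": [0.16,0.425,0]},{"jaw": 0,"xyz": [0.1775,0.4725,0]},{"jaw": 0,"xyz": [0.19,0.505,0]}]'; python3 -m handwheel '[{"jaw": 0},{"jaw": 0},{"jaw": 0}]';python3 - <<'E'
from h import *
deltas((.5069,.0807,.142))
im,W=cloud("side"); save("s2.png",cv2.resize(im[100:280,210:420],None,fx=3,fy=3,interpolation=2))
im,W=cloud("wrist"); save("w2.png",im)
E
```

```text
clock: 5.15
tool_pos: [0.5058, 0.083, 0.2124]
eef_rot: [0.224, 0.975, 0.0, -0.001]
contact_force: [0.7, -0.0, -0.3]
opening: 0.169
finger_force: 40.0
clock: 5.45
tool_pos: [0.5061, 0.0777, 0.2128]
eef_rot: [0.226, 0.974, -0.001, -0.001]
contact_force: [-0.0, 0.3, -0.4]
opening: 0.167
finger_force: 40.0
t 5.45 tcp [0.5061 0.0777 0.2128] F [-0.   0.3 -0.4] open 0.167
(0.5069, 0.0807, 0.142) -> [0.0005 0.0032 0.0708]
```

View pics/s2.png

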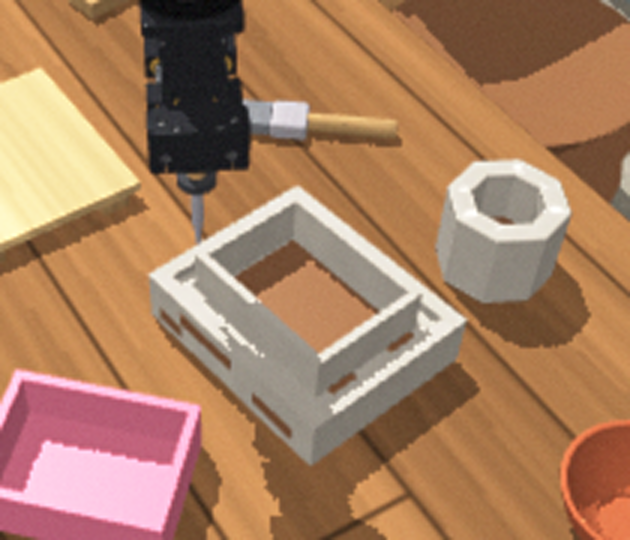

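View pics/w2.png

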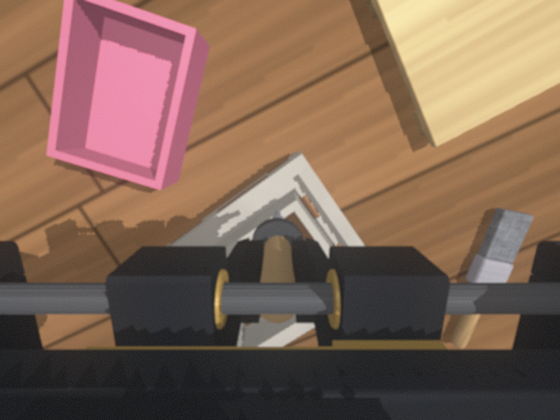

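The side crop shows the tool upright, with its tip at (198,240) above the near-left end of the groove. The wrist view agrees, with the collar at (277,230). I'll measure the shank's offset from the TCP before lowering.

Run:
```python
from h import *
im,W=cloud("side"); s=get_state(); p=np.array(s["tool_pos"])
q=W[(np.hypot(W[...,0]-p[0],W[...,1]-p[1])<.025)&(W[...,2]>.105)&(W[...,2]<.182)]
cz=camera_params("side"); Rm=cv2.Rodrigues(np.array(cz["rvec"]))[0]; C=-Rm.T@np.array(cz["tvec"]); v=(C-p)[:2]; v/=np.linalg.norm(v); print("toward cam",v)
for lo in(.11,.125,.14,.155,.168):
    k=q[(q[:,2]>lo)&(q[:,2]<=lo+.015)]
    if len(k): print(lo,len(k),(np.median(k,0)[:2]-p[:2]-v*.0045).round(4))
print("minz",q[:,2].min())
deltas((.5069,.0807,.142),(.5288,-.0535,.142))
```

```text
toward cam [-0.47381513 -0.88062434]
0.11 3 [0.0021 0.0031]
0.125 8 [0.0032 0.0006]
0.14 16 [ 0.0019 -0.0007]
0.155 17 [ 0.0017 -0.0014]
0.168 11 [ 0.0024 -0.0017]
minz 0.12118548566507317
t 5.6 tcp [0.5066 0.0779 0.2134] F [ 0.6 -0.3 -0.6] open 0.17
(0.5069, 0.0807, 0.142) -> [0.001  0.0027 0.0714]
(0.5288, -0.0535, 0.142) -> [-0.0779 -0.108   0.0715]
```

Scaled: 0.071 m / 0.8 = 0.0888, 0.068 m / 0.8 = 0.085.

```bash
python3 -m handwheel '[{"jaw": 0,"xyz": [0.0013,0.0025,0.0125]},{"jaw": 0,"xyz": [0.0013,0.0025,0.0275]},{"jaw": 0,"xyz": [0.0013,0.0025,0.0425]},{"jaw": 0,"xyz": [0.0013,0.0025,0.0575]},{"jaw": 0,"xyz": [0.0013,0.0025,0.07]},{"jaw": 0,"xyz": [0.0013,0.0025,0.0788]},{"jaw": 0,"xyz": [0.0013,0.0025,0.085]},{"jaw": 0,"xyz": [0.0013,0.0025,0.0888]},{"jaw": 0,"xyz": [0.0013,0.0025,0.0888]},{"jaw": 0,"xyz": [0.0013,0.0025,0.0888]}]'; python3 -c "
from h import *
deltas((.506,.080,.142),(.5279,-.0542,.142))"
```

```text
clock: 6.6
tool_pos: [0.507, 0.0818, 0.143]
eef_rot: [0.225, 0.974, 0.0, 0.0]
contact_force: [-0.1, -0.0, -0.7]
opening: 0.17
finger_force: 40.0
t 6.6 tcp [0.507  0.0818 0.143 ] F [-0.1 -0.  -0.7] open 0.17
(0.506, 0.08, 0.142) -> [ 0.0001 -0.0021  0.001 ]
(0.5279, -0.0542, 0.142) -> [-0.0785 -0.113   0.0009]
```

Scaled: -0.0325 m / 0.8 = -0.0406, -0.001 m / 0.8 = -0.0013.

```bash
python3 -m handwheel '[{"jaw": 0,"xyz": [-0.0013,-0.0025,0.0013]},{"jaw": 0,"xyz": [-0.0038,-0.0063,0.0013]},{"jaw": 0,"xyz": [-0.0069,-0.01,0.0013]},{"jaw": 0,"xyz": [-0.01,-0.0144,0.0013]},{"jaw": 0,"xyz": [-0.0131,-0.0188,0.0013]},{"jaw": 0,"xyz": [-0.0163,-0.0231,0.0013]},{"jaw": 0,"xyz": [-0.0191,-0.0275,0.0013]},{"jaw": 0,"xyz": [-0.0221,-0.0319,0.0013]},{"jaw": 0,"xyz": [-0.025,-0.0363,0.0013]},{"jaw": 0,"xyz": [-0.0283,-0.0406,0.0013]}]'; python3 -c "
from h import *
deltas((.5279,-.0542,.142))"
```

```text
clock: 7.6
tool_pos: [0.5128, 0.0423, 0.1417]
eef_rot: [0.225, 0.974, 0.0, -0.0]
contact_force: [0.4, -0.1, -0.8]
opening: 0.171
finger_force: 40.0
t 7.6 tcp [0.5128 0.0423 0.1417] F [ 0.4 -0.1 -0.8] open 0.171
(0.5279, -0.0542, 0.142) -> [-0.0559 -0.0801 -0.0003]
```

Scaled: -0.0334 m / 0.8 = -0.0418, -0.03 m / 0.8 = -0.0375.

```bash
python3 -m handwheel '[{"jaw": 0,"xyz": [-0.0029,-0.0043,0]},{"jaw": 0,"xyz": [-0.0058,-0.0084,0]},{"jaw": 0,"xyz": [-0.0088,-0.0125,0]},{"jaw": 0,"xyz": [-0.0116,-0.0168,0]},{"jaw": 0,"xyz": [-0.0145,-0.0209,0]},{"jaw": 0,"xyz": [-0.0175,-0.025,0]},{"jaw": 0,"xyz": [-0.0204,-0.0293,0]},{"jaw": 0,"xyz": [-0.0233,-0.0334,0]},{"jaw": 0,"xyz": [-0.0263,-0.0375,0]},{"jaw": 0,"xyz": [-0.0291,-0.0418,0]}]'; python3 -m handwheel '[{"jaw": 0,"xyz": [-0.0029,-0.0043,0]},{"jaw": 0,"xyz": [-0.0058,-0.0084,0]},{"jaw": 0,"xyz": [-0.0088,-0.0125,0]},{"jaw": 0,"xyz": [-0.0116,-0.0168,0]},{"jaw": 0,"xyz": [-0.0145,-0.0209,0]},{"jaw": 0,"xyz": [-0.0175,-0.025,0]},{"jaw": 0,"xyz": [-0.0204,-0.0293,0]},{"jaw": 0,"xyz": [-0.0233,-0.0334,0]},{"jaw": 0,"xyz": [-0.0263,-0.0375,0]},{"jaw": 0,"xyz": [-0.0291,-0.0418,0]}]' ; python3 -c "
from h import *
deltas((.5279,-.0542,.142))"
```

```text
clock: 8.6
tool_pos: [0.5191, 0.0021, 0.1417]
eef_rot: [0.225, 0.974, 0.0, 0.0]
contact_force: [0.4, 1.4, -1.1]
opening: 0.171
finger_force: 40.0
clock: 9.6
tool_pos: [0.5254, -0.0382, 0.1417]
eef_rot: [0.225, 0.974, 0.0, 0.0]
contact_force: [0.2, 0.8, -0.7]
opening: 0.17
finger_force: 40.0
t 9.6 tcp [ 0.5254 -0.0382  0.1417] F [ 0.2  0.8 -0.7] open 0.17
(0.5279, -0.0542, 0.142) -> [-0.0093 -0.0133 -0.0003]
```

Finish the run, dwell briefly, then lift straight up.

Scaled: -0.075 m / 0.8 = -0.0938, -0.06 m / 0.8 = -0.075.

```bash
python3 -m handwheel '[{"jaw": 0,"xyz": [-0.0029,-0.0043,0]},{"jaw": 0,"xyz": [-0.0058,-0.0084,0]},{"jaw": 0,"xyz": [-0.0088,-0.0125,0]},{"jaw": 0,"xyz": [-0.0113,-0.0163,0]},{"jaw": 0,"xyz": [-0.0113,-0.0163,0]},{"jaw": 0,"xyz": [-0.0113,-0.0163,-0.0063]},{"jaw": 0,"xyz": [-0.0113,-0.0163,-0.0188]},{"jaw": 0,"xyz": [-0.0113,-0.0163,-0.0438]},{"jaw": 0,"xyz": [-0.0113,-0.0163,-0.075]},{"jaw": 0,"xyz": [-0.0113,-0.0163,-0.0938]}]'; python3 -c "
from h import *
deltas((.4661,-.3503,.22))"
```

```text
clock: 10.6
tool_pos: [0.5285, -0.0531, 0.2192]
eef_rot: [0.225, 0.974, 0.0, 0.001]
contact_force: [-0.0, 0.2, -1.0]
opening: 0.173
finger_force: 40.0
t 10.6 tcp [ 0.5285 -0.0531  0.2192] F [-0.   0.2 -1. ] open 0.173
(0.4661, -0.3503, 0.22) -> [-0.0744 -0.2944 -0.0011]
```

Scaled: -0.294 m / 0.8 = -0.3675, -0.273 m / 0.8 = -0.3413.

```bash
python3 -m handwheel '[{"jaw": 0,"xyz": [-0.0075,-0.0288,0]},{"jaw": 0,"xyz": [-0.02,-0.0788,0]},{"jaw": 0,"xyz": [-0.0338,-0.1325,0]},{"jaw": 0,"xyz": [-0.0475,-0.1875,0]},{"jaw": 0,"xyz": [-0.0613,-0.2425,0]},{"jaw": 0,"xyz": [-0.075,-0.2963,0]},{"jaw": 0,"xyz": [-0.0863,-0.3413,0]},{"jaw": 0,"xyz": [-0.0925,-0.3675,0]},{"jaw": 0,"xyz": [-0.0925,-0.3675,0]},{"jaw": 0,"xyz": [-0.0925,-0.3675,0]}]'; python3 -m handwheel '[{"jaw": 0},{"jaw": 0}]'
python3 - <<'E'
from h import *
deltas((.4661,-.3503,.106))
for n in("top","side"):
    im,W=cloud(n); p=np.array(get_state()["tool_pos"]); q=W[(np.hypot(W[...,0]-p[0],W[...,1]-p[1])<.025)&(W[...,2]>.11)&(W[...,2]<.19)]
    print(n,"minz",q[:,2].min() if len(q) else 0)
    for lo in(.11,.125,.14,.155,.17):
        k=q[(q[:,2]>lo)&(q[:,2]<=lo+.015)]
        if len(k): print(lo,len(k),(np.median(k,0)[:2]-p[:2]).round(4))
E
```

```text
clock: 11.6
tool_pos: [0.4654, -0.3492, 0.2172]
eef_rot: [0.225, 0.974, 0.001, 0.0]
contact_force: [0.5, 0.0, -1.3]
opening: 0.173
finger_force: 40.0
clock: 11.8
tool_pos: [0.4659, -0.3481, 0.217]
eef_rot: [0.224, 0.975, 0.0, 0.0]
contact_force: [-0.4, -0.3, -0.3]
opening: 0.168
finger_force: 40.0
t 11.8 tcp [ 0.4659 -0.3481  0.217 ] F [-0.4 -0.3 -0.3] open 0.168
(0.4661, -0.3503, 0.106) -> [-0.0011 -0.002   0.111 ]
top minz 0.12696524867533923
0.125 3 [-0.0014  0.0018]
0.14 5 [-0.0005  0.003 ]
0.155 5 [-0.0018  0.0028]
side minz 0.12047881317101142
0.11 2 [ 0.0008 -0.0014]
0.125 7 [ 0.     -0.0011]
0.14 15 [-0.0016 -0.0023]
0.155 17 [-0.0016 -0.0025]
```

Scaled: 0.112 m / 0.8 = 0.14, 0.109 m / 0.8 = 0.1363.

```bash
python3 -m handwheel '[{"jaw": 0,"xyz": [-0.0013,-0.0025,0.0125]},{"jaw": 0,"xyz": [-0.0013,-0.0025,0.0375]},{"jaw": 0,"xyz": [-0.0013,-0.0025,0.0625]},{"jaw": 0,"xyz": [-0.0013,-0.0025,0.0875]},{"jaw": 0,"xyz": [-0.0013,-0.0025,0.1125]},{"jaw": 0,"xyz": [-0.0013,-0.0025,0.1275]},{"jaw": 0,"xyz": [-0.0013,-0.0025,0.1363]},{"jaw": 0,"xyz": [-0.0013,-0.0025,0.14]},{"jaw": 0,"xyz": [-0.0013,-0.0025,0.14]}]'; python3 -c "
from h import *
deltas((.4661,-.3503,.104))"
```

```text
clock: 12.8
tool_pos: [0.4653, -0.3524, 0.1049]
eef_rot: [0.225, 0.974, -0.0, 0.0]
contact_force: [-0.4, -0.1, -0.9]
opening: 0.171
finger_force: 40.0
t 12.8 tcp [ 0.4653 -0.3524  0.1049] F [-0.4 -0.1 -0.9] open 0.171
(0.4661, -0.3503, 0.104) -> [0.0002 0.0023 0.0009]
```

Scaled: -0.1 m / 0.8 = -0.125, -0.09 m / 0.8 = -0.1125.

```bash
python3 -m handwheel '[{"jaw": 0,"xyz": [0,0.0025,0.0013]},{"jaw": 0,"xyz": [0,0.0025,0.0013]},{"jaw": 0.3,"xyz": [0,0.0025,0.0013]},{"jaw": 0.5,"xyz": [0,0.0025,0.0013]},{"jaw": 0.6,"xyz": [0,0.0025,0.0013]},{"jaw": 0.6,"xyz": [0,0.0025,0.0013]},{"jaw": 0.6,"xyz": [0,0.0025,-0.025]},{"jaw": 0.6,"xyz": [0,0.0025,-0.0625]},{"jaw": 0.6,"xyz": [0,0.0025,-0.1125]},{"jaw": 0.6,"xyz": [0,0.0025,-0.125]}]'
python3 - <<'E'
from h import *
deltas((.5,0,.2))
for n in("top","side"):
    im,W=cloud(n); q=W[(np.hypot(W[...,0]-.467,W[...,1]+.35)<.025)&(W[...,2]>.10)&(W[...,2]<.17)]
    print(n,len(q),q.max(0).round(4),[np.median(q[(q[:,2]>l)&(q[:,2]<l+.02)],0).round(4) for l in(.10,.132)])
a=np.deg2rad(9.27); c=np.array([.5845,.0245]); Rc=np.array([[np.cos(a),-np.sin(a)],[np.sin(a),np.cos(a)]])
print("grip", c+Rc@[-.044,.076])
E
```

```text
clock: 13.8
tool_pos: [0.468, -0.3516, 0.2086]
eef_rot: [0.226, 0.974, -0.001, 0.003]
contact_force: [0.5, -0.4, 0.1]
opening: 0.603
finger_force: 0.0
t 13.8 tcp [ 0.468  -0.3516  0.2086] F [ 0.5 -0.4  0.1] open 0.603
(0.5, 0, 0.2) -> [0.1258 0.3299 0.0076]
top 60 [ 0.4741 -0.3434  0.1554] [array([ 0.4631, -0.3458,  0.108 ]), array([ 0.4659, -0.3489,  0.1478])]
side 124 [ 0.4727 -0.3446  0.1526] [array([ 0.4623, -0.3552,  0.1095]), array([ 0.4629, -0.3528,  0.146 ])]
grip [0.52883201 0.09241962]
```

Scaled: 0.4276 m / 0.8 = 0.5345, 0.1375 m / 0.8 = 0.1719, -0.617 rad / 3.1416 = -0.1964.

```bash
python3 -m handwheel '[{"jaw": 0.5,"xyz": [0.0125,0.0375,0],"rot": [0,0,-0.0191]},{"jaw": 0.5,"xyz": [0.03,0.0938,0],"rot": [0,0,-0.0509]},{"jaw": 0.5,"xyz": [0.05,0.1525,0],"rot": [0,0,-0.0828]},{"jaw": 0.5,"xyz": [0.0688,0.2125,0.0063],"rot": [0,0,-0.1146]},{"jaw": 0.5,"xyz": [0.0875,0.2713,0.0125],"rot": [0,0,-0.1464]},{"jaw": 0.5,"xyz": [0.1063,0.3313,0.0188],"rot": [0,0,-0.1783]},{"jaw": 0.5,"xyz": [0.1263,0.3913,0.025],"rot": [0,0,-0.1964]},{"jaw": 0.5,"xyz": [0.145,0.45,0.0313],"rot": [0,0,-0.1964]},{"jaw": 0.5,"xyz": [0.1613,0.5,0.0358],"rot": [0,0,-0.1964]},{"jaw": 0.5,"xyz": [0.1719,0.5345,0.0358],"rot": [0,0,-0.1964]}]'; python3 -m handwheel '[{"jaw": 0.5},{"jaw": 0.5},{"jaw": 0.5}]'
python3 - <<'E'
from h import *
deltas((.5323,.0931,.061)); print(np.rad2deg(np.arctan2(*R.from_quat(get_state()["eef_rot"]).as_matrix()[[1,0],1])))
im,W=cloud("wrist"); save("w3.png",im)
Z=W[...,2]; m=(abs(Z-.086)<.006)&(W[...,0]>.45)&(W[...,0]<.7)&(abs(W[...,1]-.03)<.12)
a=np.deg2rad(9.27); Rc=np.array([[np.cos(a),-np.sin(a)],[np.sin(a),np.cos(a)]]); L=(W[m][:,:2]-[.584,.0245])@Rc*1000
k=abs(L[:,0]+40)<12; print(len(L),"wall y",np.percentile(L[k&(L[:,1]>50),1],[1,50,99]),"near wall x",np.percentile(L[(abs(L[:,1]-30)<25)&(L[:,0]<-40),0],[1,50,99]))
E
```

```text
clock: 14.9
tool_pos: [0.5288, 0.098, 0.1741]
eef_rot: [-0.083, 0.997, 0.001, -0.002]
contact_force: [0.4, 0.4, -0.3]
opening: 0.502
finger_force: 0.0
clock: 15.2
tool_pos: [0.5294, 0.0919, 0.1751]
eef_rot: [-0.08, 0.997, -0.001, -0.001]
contact_force: [0.3, -0.2, 0.4]
opening: 0.501
finger_force: 0.0
t 15.2 tcp [0.5294 0.0919 0.1751] F [ 0.3 -0.2  0.4] open 0.501
(0.5323, 0.0931, 0.061) -> [-0.0033  0.0009  0.1141]
99.18023607967562
3651 wall y [51.50713758 76.74621603 80.96915286] near wall x [-58.95702385 -55.59410716 -51.1930224 ]
```

View pics/w3.png

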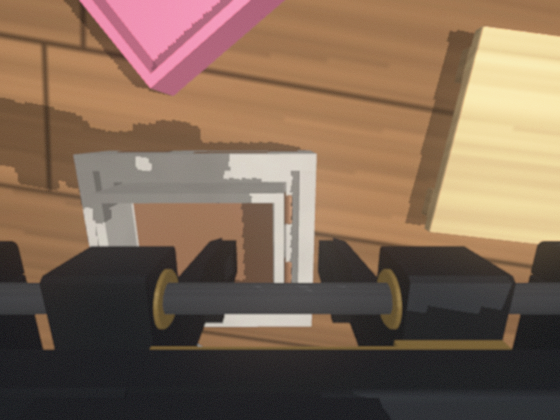

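The wrist view shows the mould's left short wall at column 279, centred between the fingers, close to the near-left corner at (283,190). Lower onto it and grip.

Scaled: 0.114 m / 0.8 = 0.1425, 0.11 m / 0.8 = 0.1375.

```bash
python3 -m handwheel '[{"jaw": 0.5,"xyz": [-0.0038,0.0013,0.0375]},{"jaw": 0.5,"xyz": [-0.0038,0.0013,0.075]},{"jaw": 0.5,"xyz": [-0.0038,0.0013,0.1063]},{"jaw": 0.5,"xyz": [-0.0038,0.0013,0.1275]},{"jaw": 0.5,"xyz": [-0.0038,0.0013,0.1375]},{"jaw": 0.5,"xyz": [-0.0038,0.0013,0.1425]},{"jaw": 0.5,"xyz": [-0.0038,0.0013,0.1425]}]' 55;  python3 -m handwheel '[{"jaw": 0},{"jaw": 0},{"jaw": 0},{"jaw": 0},{"jaw": 0}]' 58
python3 - <<'E'
from h import *
deltas((.5323,.0931,.061)); s=get_state(); Rm=R.from_quat(s["eef_rot"]).as_matrix()
a=np.deg2rad(9.27); Rc=np.array([[np.cos(a),-np.sin(a),0],[np.sin(a),np.cos(a),0],[0,0,1]])
piv=np.array([.584,.0245,.030])+Rc@[.058,-.078,0]   # far-right lower corner
ax=Rc@np.array([76,56,0]); ax/=np.linalg.norm(ax)   # perpendicular to diagonal, horizontal
p=np.array(s["tool_pos"])
for g in(.03,.06,.09,.12,.15,.18):
    Q=R.from_rotvec(g*ax).as_matrix(); d=(Q@(p-piv)+piv-p)
    print(g,"shift",(Rm.T@d).round(4),"rot",(Rm.T@(g*ax)).round(4),"world",d.round(4))
E
```

```text
clock: 15.95
tool_pos: [0.5332, 0.0949, 0.0622]
eef_rot: [-0.081, 0.997, -0.0, 0.0]
contact_force: [-0.3, 0.3, -0.3]
opening: 0.498
finger_force: 0.0
clock: 16.45
tool_pos: [0.5334, 0.0943, 0.0624]
eef_rot: [-0.081, 0.997, -0.001, 0.0]
contact_force: [0.0, -1.3, 2.5]
opening: 0.082
finger_force: 58.0
t 16.45 tcp [0.5334 0.0943 0.0624] F [ 0.  -1.3  2.5] open 0.082
(0.5323, 0.0931, 0.061) -> [ 0.0013 -0.001   0.0014]
0.03 shift [-0.0006 -0.0009 -0.0054] rot [-0.0241  0.0178 -0.    ] world [ 0.0008 -0.0007  0.0054]
0.06 shift [-0.0014 -0.0018 -0.0109] rot [-0.0483  0.0356 -0.    ] world [ 0.0016 -0.0016  0.0109]
0.09 shift [-0.0022 -0.003  -0.0162] rot [-0.0724  0.0534 -0.0001] world [ 0.0026 -0.0026  0.0162]
0.12 shift [-0.0031 -0.0042 -0.0216] rot [-0.0966  0.0712 -0.0001] world [ 0.0037 -0.0036  0.0216]
0.15 shift [-0.0041 -0.0056 -0.0269] rot [-1.207e-01  8.900e-02 -1.000e-04] world [ 0.0049 -0.0048  0.0269]
0.18 shift [-0.0052 -0.0071 -0.0321] rot [-1.449e-01  1.068e-01 -1.000e-04] world [ 0.0063 -0.0061  0.0321]
```

Gripped at 58 N. Now tilt about the far-right corner.

Scaled: -0.0216 m / 0.8 = -0.027, -0.019 m / 0.8 = -0.0238, -0.097 rad / 3.1416 = -0.0309.

```bash
python3 -m handwheel '[{"jaw": 0,"xyz": [-0.0004,-0.0005,-0.0034],"rot": [-0.0038,0.0029,0]},{"jaw": 0,"xyz": [-0.0008,-0.0011,-0.0068],"rot": [-0.0076,0.0057,0]},{"jaw": 0,"xyz": [-0.0013,-0.0016,-0.01],"rot": [-0.0115,0.0086,0]},{"jaw": 0,"xyz": [-0.0018,-0.0023,-0.0138],"rot": [-0.0153,0.0115,0]},{"jaw": 0,"xyz": [-0.0023,-0.003,-0.017],"rot": [-0.0191,0.0142,0]},{"jaw": 0,"xyz": [-0.0028,-0.0038,-0.0203],"rot": [-0.0229,0.0169,0]},{"jaw": 0,"xyz": [-0.0033,-0.0045,-0.0238],"rot": [-0.0267,0.0197,0]},{"jaw": 0,"xyz": [-0.0038,-0.005,-0.027],"rot": [-0.0309,0.0226,0]},{"jaw": 0,"xyz": [-0.0038,-0.005,-0.027],"rot": [-0.0309,0.0226,0]},{"jaw": 0,"xyz": [-0.0038,-0.005,-0.027],"rot": [-0.0309,0.0226,0]}]'
cat >> h.py <<'E'
def tops():
    # plane through the mould's top edge, from the side camera: corner heights
    im,W=cloud("side"); a=np.deg2rad(9.27); Rc=np.array([[np.cos(a),-np.sin(a)],[np.sin(a),np.cos(a)]])
    L=(W[...,:2]-[.584,.0245])@Rc; Z=W[...,2]
    for c in((-56,76),(-56,-76),(56,76),(56,-76)):
        m=(abs(L[...,0]*1000-c[0])<14)&(abs(L[...,1]*1000-c[1])<14)&(Z<.15); z=Z[m]; print(c,m.sum(),np.percentile(z,[80,92,98]).round(4) if m.sum() else 0)
    return im
E
python3 - <<'E'
from h import *
deltas(); save("s3.png",cv2.resize(tops()[100:280,210:420],None,fx=3,fy=3,interpolation=2))
E
```

```text
clock: 17.45
tool_pos: [0.5364, 0.0931, 0.084]
eef_rot: [-0.081, 0.995, 0.046, -0.039]
contact_force: [-1.8, 2.8, -1.0]
opening: 0.084
finger_force: 58.0
t 17.45 tcp [0.5364 0.0931 0.084 ] F [-1.8  2.8 -1. ] open 0.084
(-56, 76) 161 [0.1072 0.115  0.1303]
(-56, -76) 202 [0.0878 0.0944 0.0961]
(56, 76) 18 [0.1022 0.1025 0.1032]
(56, -76) 126 [0.0862 0.0877 0.0884]
```

View pics/s3.png

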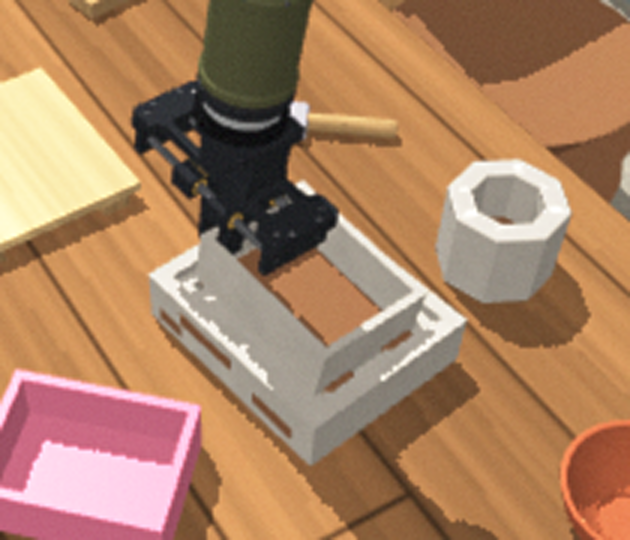

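The near-left corner is up about 22 mm at (215,225) and the far-right corner still sits at about 87 mm, so the diagonal peel works. Continue: a little more tilt, then lift out.

Scaled: -0.0135 m / 0.8 = -0.0169, -0.009 m / 0.8 = -0.0113, -0.06 rad / 3.1416 = -0.0191.

```bash
python3 -m handwheel '[{"jaw": 0,"xyz": [-0.0006,-0.0009,-0.0056],"rot": [-0.0064,0.0048,0]},{"jaw": 0,"xyz": [-0.0013,-0.0019,-0.0113],"rot": [-0.0127,0.0095,0]},{"jaw": 0,"xyz": [-0.0019,-0.0029,-0.0169],"rot": [-0.0191,0.0143,0]},{"jaw": 0,"xyz": [-0.0019,-0.0029,-0.0169],"rot": [-0.0191,0.0143,0]},{"jaw": 0,"xyz": [-0.0019,-0.0029,-0.0169],"rot": [-0.0191,0.0143,0]}]'
python3 - <<'E'
from h import *
tops(); s=get_state(); p=np.array(s["tool_pos"]); deltas(p+[0,0,.02],p+[0,0,.05],p+[0,0,.10])
Rm=R.from_quat(s["eef_rot"]).as_matrix(); 
a=np.deg2rad(99.2); T=np.array([[np.sin(a),np.cos(a),0],[-np.cos(a),np.sin(a),0],[0,0,-1]]); T[:,0]=np.cross(T[:,1],T[:,2])
print("level rot",R.from_matrix(Rm.T@T).as_rotvec().round(4))
E
```

```text
clock: 18.0
tool_pos: [0.5394, 0.0901, 0.0969]
eef_rot: [-0.081, 0.992, 0.074, -0.064]
contact_force: [-0.9, 4.8, 0.5]
opening: 0.081
finger_force: 58.0
(-56, 76) 139 [0.1022 0.118  0.1227]
(-56, -76) 212 [0.0933 0.099  0.1018]
(56, 76) 8 [0.1094 0.1101 0.1102]
(56, -76) 134 [0.0865 0.0879 0.0886]
t 18.05 tcp [0.5394 0.09   0.0969] F [-1.9  4.2  1.3] open 0.083
[0.53935618 0.09004243 0.1168835 ] -> [ 0.0023  0.0031 -0.0196]
[0.53935618 0.09004243 0.1468835 ] -> [ 0.0057  0.0079 -0.049 ]
[0.53935618 0.09004243 0.1968835 ] -> [ 0.0115  0.0157 -0.0981]
level rot [ 0.1579 -0.1159  0.003 ]
```

Scaled: -0.105 m / 0.8 = -0.1313, -0.098 m / 0.8 = -0.1225, 0.12 rad / 3.1416 = 0.0382.

```bash
python3 -m handwheel '[{"jaw": 0,"xyz": [0.0013,0.0016,-0.01]},{"jaw": 0,"xyz": [0.0025,0.0034,-0.0213]},{"jaw": 0,"xyz": [0.0038,0.0054,-0.0338]},{"jaw": 0,"xyz": [0.0056,0.0075,-0.0475]},{"jaw": 0,"xyz": [0.0075,0.01,-0.0625],"rot": [0.0095,-0.007,0]},{"jaw": 0,"xyz": [0.0091,0.0125,-0.0775],"rot": [0.0191,-0.014,0]},{"jaw": 0,"xyz": [0.0109,0.015,-0.0925],"rot": [0.0286,-0.021,0]},{"jaw": 0,"xyz": [0.0128,0.0175,-0.1088],"rot": [0.0382,-0.028,0]},{"jaw": 0,"xyz": [0.0144,0.0196,-0.1225],"rot": [0.0477,-0.035,0]},{"jaw": 0,"xyz": [0.0154,0.021,-0.1313],"rot": [0.0503,-0.0369,0]}]'
python3 - <<'E'
from h import *
tgt=(.371,.430,.20)
deltas(tgt)
im,W=cloud("side"); im2,W2=cloud("top"); np.savez("m.npz",im=im,W=W,im2=im2,W2=W2)
for n,im,W in(("side",im,W),("top",im2,W2)):
    sat=im.max(-1).astype(int)-im.min(-1); m=(W[...,2]>.14)&(W[...,2]<.27)&(sat<40)&(im.mean(-1)>95)&(W[...,0]>.4)&(W[...,0]<.72)&(abs(W[...,1])<.2)
    P=W[m]; A=np.c_[P[:,:2],np.ones(len(P))]; k=P[:,2]>0
    print(n,len(P),np.percentile(P,[1,50,99],axis=0).round(3))
save("s4.png",cv2.resize(im[60:280,180:440],None,fx=2.3,fy=2.3)) if 0 else save("s4.png",np.hstack([cv2.resize(np.load("m.npz")["im"][60:260,190:400],None,fx=1.9,fy=1.9),cv2.resize(im2[100:300,170:380],None,fx=1.9,fy=1.9)]))
E
```

```text
clock: 19.05
tool_pos: [0.5395, 0.0898, 0.2055]
eef_rot: [-0.082, 0.997, -0.001, 0.001]
contact_force: [0.1, -0.3, -3.0]
opening: 0.086
finger_force: 58.0
t 19.05 tcp [0.5395 0.0898 0.2055] F [ 0.1 -0.3 -3. ] open 0.086
(0.371, 0.43, 0.2) -> [0.1107 0.3631 0.0046]
side 2364 [[ 0.52  -0.067  0.174]
 [ 0.572 -0.012  0.208]
 [ 0.659  0.089  0.231]]
top 93 [[ 0.518 -0.049  0.174]
 [ 0.522  0.075  0.225]
 [ 0.66   0.093  0.233]]
```

View pics/s4.png

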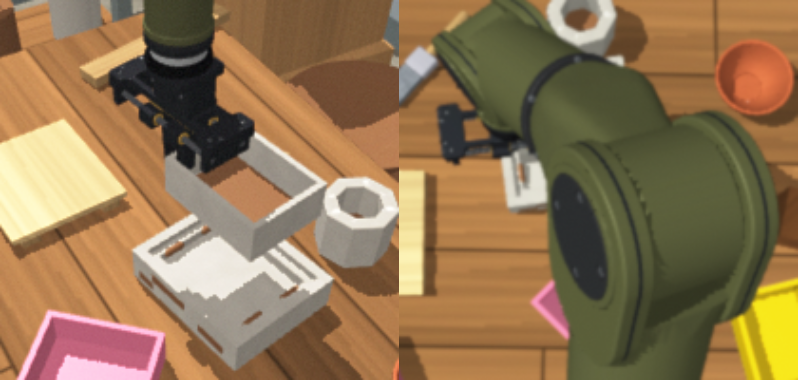

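The mould is out of the case and hangs about level, with its front corner at (255,240) in the side view, clear of the case. Carry it over the board.

The rows are not in the units I measure in: shifts go in shares of 0.8 m and turns go in shares of pi rad. I convert before sending: 0.276 m / 0.8 = 0.345, 0.246 m / 0.8 = 0.3075.

```bash
python3 -m handwheel '[{"jaw": 0,"xyz": [0.005,0.0163,0]},{"jaw": 0,"xyz": [0.015,0.0488,0]},{"jaw": 0,"xyz": [0.0263,0.0863,0]},{"jaw": 0,"xyz": [0.0375,0.1225,0]},{"jaw": 0,"xyz": [0.0488,0.16,0]},{"jaw": 0,"xyz": [0.06,0.1975,0]},{"jaw": 0,"xyz": [0.0713,0.235,0]},{"jaw": 0,"xyz": [0.0825,0.2713,0]},{"jaw": 0,"xyz": [0.0938,0.3075,0]},{"jaw": 0,"xyz": [0.105,0.345,0]}]'; python3 -m handwheel '[{"jaw": 0,"xyz": [0.01,0.0325,0]},{"jaw": 0,"xyz": [0.0188,0.0625,0]},{"jaw": 0,"xyz": [0.0263,0.0875,0]},{"jaw": 0,"xyz": [0.0313,0.1025,0]},{"jaw": 0,"xyz": [0.0338,0.1088,0]},{"jaw": 0,"xyz": [0.0338,0.1088,0]},{"jaw": 0,"xyz": [0.0338,0.1088,0]},{"jaw": 0,"xyz": [0.0338,0.1088,0]},{"jaw": 0,"xyz": [0.0338,0.1088,0]},{"jaw": 0,"xyz": [0.0338,0.1088,0]}]'
python3 - <<'E'
from h import *
deltas((.371,.430,.20))
im,W=cloud("side"); sat=im.max(-1).astype(int)-im.min(-1)
m=(W[...,2]>.14)&(W[...,2]<.27)&(sat<40)&(im.mean(-1)>95)&(W[...,0]>.25)&(W[...,0]<.62)&(W[...,1]>.2)&(W[...,1]<.5)
P=W[m]; print(len(P),np.percentile(P,[1,50,99],axis=0).round(3)); r=cv2.minAreaRect((P[:,:2]*1000).astype(np.float32)); print(r)
im2,W2=cloud("top")
for n,w in(("side",W),("top",W2)):
    q=w[(np.hypot(w[...,0]-.467,w[...,1]+.35)<.025)&(w[...,2]>.09)&(w[...,2]<.17)]; print("tool",n,len(q),q.max(0) if len(q) else 0)
save("s5.png",np.hstack([cv2.resize(im[0:240,60:360],None,fx=1.4,fy=1.4),cv2.resize(im2[120:360,60:360],None,fx=1.26,fy=1.4)]))
E
```

```text
clock: 20.15
tool_pos: [0.4108, 0.3489, 0.2027]
eef_rot: [-0.081, 0.997, -0.001, -0.001]
contact_force: [-0.8, -0.5, -2.4]
opening: 0.085
finger_force: 58.0
clock: 21.15
tool_pos: [0.3719, 0.4287, 0.2035]
eef_rot: [-0.081, 0.997, -0.001, 0.0]
contact_force: [0.3, -0.2, -2.7]
opening: 0.087
finger_force: 58.0
t 21.15 tcp [0.3719 0.4287 0.2035] F [ 0.3 -0.2 -2.7] open 0.087
(0.371, 0.43, 0.2) -> [0.0007 0.0014 0.0035]
1989 [[0.354 0.271 0.173]
 [0.428 0.323 0.205]
 [0.492 0.44  0.228]]
((422.81427001953125, 361.88909912109375), (121.96503448486328, 171.93397521972656), 9.1062593460083)
tool side 176 [ 0.48052578 -0.33870301  0.15240287]
tool top 68 [ 0.48174675 -0.34240858  0.15175145]
```

View pics/s5.png

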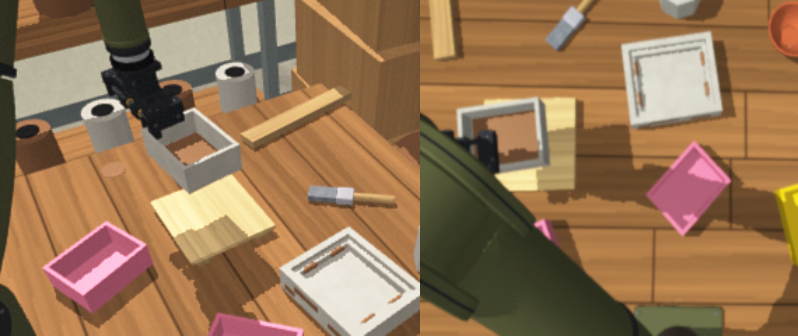

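The mould hangs level over the board, at about (192,150) in the side view and 15 mm from the board's centre. Its underside is about 17 cm above the bench, and the tool still hangs in its rack. Settle and hand in.

```bash
python3 -m handwheel '[{"jaw": 0},{"jaw": 0},{"jaw": 0},{"jaw": 0},{"jaw": 0}]' && python3 -c "
from plant import *
print(finish_job())"
```

```text
clock: 21.75
tool_pos: [0.3714, 0.4293, 0.2035]
eef_rot: [-0.081, 0.997, -0.0, 0.0]
contact_force: [-0.2, -0.2, -1.0]
opening: 0.087
finger_force: 58.0
the job is handed in; nothing more can be done
None
```

I handed the job in at 21.75 s, with no verdict returned: the groove is run, the tool hangs in its rack again, and the mould was peeled near-left corner first and is held level and still about 15 cm above the ware board, roughly 15 mm off its centre.

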